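# Change over the work light's batteries

### The arm

A 6-joint arm with a two-finger parallel gripper is mounted at the origin on the work surface; the furniture and walls round the work are solid. World frame = base frame: x ahead of the robot, y to its left, z up, the work surface at z = 0. Lengths are in m, angles in rad, forces in N, time in s.
With the tool pointing down it reaches from about 0.375 to 0.9 m from the base axis. Payload 3.1 kg.
Tool frame: the origin (TCP) lies at the very end of the fingers, on their centre line; the grasp point (between the pads) lies 19 mm behind it; z points along the fingers, y is the line along which they close (so a half turn about z gives the same grasp; the last joint's range is limited). The gripper opens to 87 mm and grips with 3 to 60 N. Pads are 19 mm wide; open, the fingers measure 117 mm over their backs; the gripper's body (75 mm by 190 mm) begins 51 mm behind the grasp point.
Start: joints at [1.089, 0.527, 1.433, -0, 1.181, -0.178], TCP at [0.187, 0.596, 0.223] pointing down, gripper open.
Joint ranges: [-3.08, 3.08], [-0.75, 2.2], [0.22, 2.44], [-1.43, 4.57], [0, 2.65], [-2.85, 2.85]. Speed limits (rad/s): [2.79, 2.79, 3.14, 3.14, 3.14, 3.14].

### API

Orientations are given as a unit quaternion [x, y, z, w].
In Python, from rig import robot gives the robot as it stands. The module is installed in compiled form; this text tells all that it offers.
- The arm moves only by the tool play_rows, never from a script. Its argument "steps" is one flat list of numbers, 5 for each row, row after row: the opening, from -1 (shut) to 1 (fully open), then the shift along the tool's x, y, z as a fraction of full scale, then the turn about the tool's z as a fraction of full scale. In form: [claw, tx, ty, tz, twist, claw, tx, ty, tz, twist, ...]. A call has exactly 10 rows; each row shifts and turns the commanded pose from where the row before left it, along the tool's axes as they then stand; what a row does not reach is not made up. Full scale, the value 1, is 0.03 m for a shift and 0.1 rad for a turn. A row lasts 1/10 s, in which the tool goes at most 50 mm and 8.59 degrees, less where a joint would pass 70% of its speed; a pose out of reach is approached as far as the arm can. A call with a number of a shift or a turn outside -1 to 1 is refused whole. A call with a gripper value outside its range is refused whole. The fingers move at their own pace and stop on an object; "grip_force" is the grip in N (left out, the last holds). Time passes only in rows, so rows that do not move let the fingers close, or fill a call up. It gives the time, the measured TCP pose, the force, the opening and the grip force at its end, in the units of the state.
- robot.get_obs(): the state, without advancing time (a new reading comes with each control period).
- robot.camera(name): name is "scene" or "top" or "wrist"; returns a dict with "image" (384x512x3 uint8, red, green, blue), "mtx" (3x3 intrinsics, pixels), "D" ([k1, k2, p1, p2, k3] as OpenCV has them; the pictures are not rectified), "rvec" (rotation vector, rad) and "tvec" (3), from world to camera coordinates, as OpenCV has them. Camera axes: x right, y down, z forward; pixel columns grow to the right and rows downward; lengths in m; the calibration is good to about 2 mm. A picture is of the moment at which its call begins. There is no depth.
- robot.hand_in(): hands the job in; it is judged then, once.
The state is a dict: "time": time; "q": joint angles; "joint_velocities": joint speeds; "joint_torque": joint torques, N m; "position": TCP position; "tool_rot": TCP orientation; "ft_force": force on the tool from outside, world axes, zero at the start; "moment": the same for the moment, N m; "grip_width": finger opening in m; "grip_force": force on a finger pad.
Only numpy, scipy, OpenCV 4.12 (cv2) and the standard library are available. Lean on these libraries where they do the work, as an engineer would, in place of code of your own. Each camera call takes 0.05 s, during which the arm holds its last target. There are 200 camera calls.

### The job

Change over the battery packs: put the full pack (green lamps) in the work light, pressing it down until the catches hold it, the flat pack (red lamp) in the charger, and the half-charged pack (amber lamps) away in the plywood rest. Each of the three holders is still occupied by a wrong pack; the rubber mat is free if you need to park one. Keep the packs upright and do not disturb the tape measure or the jar of screws.

Things in the scene. Friction and masses are not known exactly. Their poses are not given: they have to be found in the camera images.
- pack_red: graphite battery pack, grey end bumpers, four lamps on top: one lit, RED (flat). Starts in the work light, popped up, its catches released: lifts straight out. 84 (x) x 54 (y) x 64 mm, 0.38 kg; from 22 mm up only 64 mm long, leaving a 10 mm ledge at each short end. Origin: centre of underside, z up. Grip across the 54 mm (y), near the top. Fits every holder along the holder's x, either way round.
- pack_amber: graphite battery pack, grey end bumpers, four lamps on top: two lit, AMBER (half charged). Starts in the charger. 84 (x) x 54 (y) x 64 mm, 0.38 kg; from 22 mm up only 64 mm long, leaving a 10 mm ledge at each short end. Origin: centre of underside, z up. Grip across the 54 mm (y), near the top. Fits every holder along the holder's x, either way round.
- pack_green: graphite battery pack, grey end bumpers, four lamps on top: four lit, GREEN (full). Starts in the plywood rest. 84 (x) x 54 (y) x 64 mm, 0.38 kg; from 22 mm up only 64 mm long, leaving a 10 mm ledge at each short end. Origin: centre of underside, z up. Grip across the 54 mm (y), near the top. Fits every holder along the holder's x, either way round.
- light: yellow-black work light, fixed. Origin: on the bench under the centre of its battery bay; x along the bay towards the lamp head (145 mm wide, at x = 90 to 122 mm, 105 mm high). Bay: pocket 98 (x) x 68 mm with a sprung platform as floor; side walls 47 mm high, top 6 mm flared. At each short end an orange spring catch reaches 16 mm in, its nose 46 to 70 mm above the bench, sloped on top.
- light_platform (a joint): sprung platform in the light's bay, m: 0 = up (34 mm above the bench, spring 7 N), 0.013 = at its stop (21 mm, 10 N). Pressed down, a pack's foot pushes the two catches aside; when its ledges are under their noses they snap over and hold it, at about 0.0095. An uncaught pack rises again. Takes 5 to 10 N besides the pack's weight: press to the hard stop (rising to 15 N or more there), let go.
- charger: flat black mains charger, 150 x 100 mm, vent slots and small green lamp at one end, fixed. Origin: on the bench under the centre of its pocket; x along the pocket towards the vents. Pocket 98 (x) x 68 mm, floor 26 mm above the bench, walls to 40 mm, top 6 mm flared.
- rack: pale plywood storage rest, 126 (x) x 96 mm, fixed. Origin: on the bench under its centre. Pocket 102 (x) x 72 mm, floor 12 mm above the bench, walls to 28 mm, top 6 mm flared.
- mat: bare black rubber mat, 130 (x) x 100 (y) x 3 mm, fixed: a free spot. Origin: centre of its underside.
- tape: bystander: yellow and black pocket tape measure, loose, 33 x 94 x 63 mm. Origin: underside.
- jar: bystander: glass jar of brass screws with a pale tin lid, loose, 62 mm across, 91 mm high. Origin: centre of its underside.

How it is judged:
By the outcome, as a careful person would: the job done as asked, in the order asked, and still so for the second after the job is handed in, with the robot touching nothing.
It also fails if it takes over 141 s, if anything falls off the work surface, if the arm or the gripper's body presses on something with over 40 N, if the wrist force passes 120 N, or if a joint passes its speed limit or range.

## Working session

There is one attempt and no reset: what is moved stays moved. The work goes in short steps, Python scripts to look and compute and a tool call to move; the robot and the scene stay as the last step left them, time stands still between calls to the robot, and variables do not carry over. Pictures are saved under pics/ and viewed, at most 17 in all, crops included, and the job is handed in when it is done.

Besides the shell and the picture viewer there is one more tool, called after ">>>" as a command line: name --argument value ..., lists and objects as JSON in quotes. play_rows: Moves the arm, as the interface text tells. Shift numbers are shares of 0.03 m and turn numbers shares of 0.1 rad, none past 1 either way. Its arguments: {"type":"object","properties":{"steps":{"type":"array"},"grip_force":{"type":"number"}},"required":["steps"]}

```bash
mkdir -p pics && cat > h.py <<'E'
import numpy as np, cv2
from rig import robot
def snap(n,f=None):
    c=robot.camera(n)
    if f: cv2.imwrite('pics/'+f,c['image'][:,:,::-1])
    return c
def px(c,p):
    return cv2.projectPoints(np.float64(p).reshape(-1,1,3),c['rvec'],c['tvec'],c['mtx'],c['D'])[0][:,0]
def ray(c,uv):
    n=cv2.undistortPoints(np.float64(uv).reshape(-1,1,2),c['mtx'],c['D'])[:,0]
    R=cv2.Rodrigues(c['rvec'])[0]
    d=np.c_[n,np.ones(len(n))]@R
    return -R.T@np.ravel(c['tvec']),d
def plane(c,uv,z):
    o,d=ray(c,uv); return o+d*((z-o[2])/d[:,2])[:,None]
def tri(c1,u1,c2,u2):
    o1,d1=ray(c1,u1);o2,d2=ray(c2,u2);out=[]
    for a,b in zip(d1,d2):
        s=np.linalg.lstsq(np.c_[a,-b],o2-o1,rcond=None)[0]
        p,q=o1+a*s[0],o2+b*s[1]; out.append(np.r_[(p+q)/2,np.linalg.norm(p-q)])
    return np.array(out)
E
python3 - <<'E'
from h import *
for n in('top','scene','wrist'):
    c=snap(n,n+'0.png'); print(n,-cv2.Rodrigues(c['rvec'])[0].T@np.ravel(c['tvec']))
o=robot.get_obs(); print(o['position'],o['tool_rot'],o['time'],o['grip_width'],o['ft_force'])
E
```

```text
top [ 0.50489575 -0.0296968   0.91873935]
scene [ 0.0361357  -0.46216268  0.57496958]
wrist [0.11196579 0.61919592 0.38271125]
[0.18670334 0.59587298 0.22178256] [ 1.51352918e-01  9.88479433e-01 -7.94123643e-04 -2.73143252e-04] 0.15 0.0869655078773762 [ 0.73989619 -0.15910717  0.37467107]
```

View pics/top0.png

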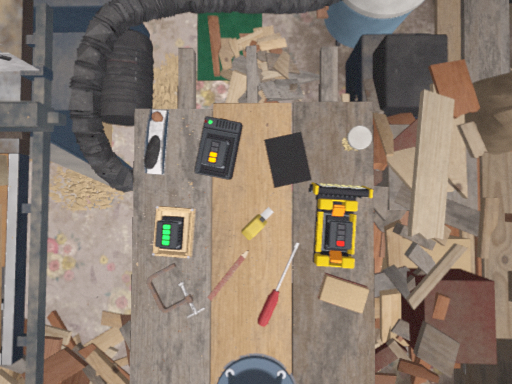

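View pics/scene0.png

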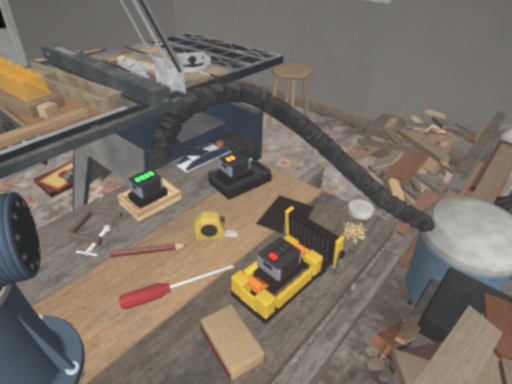

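The top view shows the light at (336,228) with red, the charger at (215,150) with amber, the rack at (173,233) with green, the mat at (288,160), the tape at (257,223) and the jar at (358,137). Next I'll enlarge these areas.

```bash
python3 - <<'E'
from h import *
t=cv2.imread('pics/top0.png');s=cv2.imread('pics/scene0.png')
def cr(i,x,y,w=80,h=90): return cv2.resize(i[y:y+h,x:x+w],None,fx=3.3,fy=3.3,interpolation=cv2.INTER_CUBIC)
m=np.vstack([np.hstack([cr(t,300,180),cr(t,178,105),cr(t,133,190)]),np.hstack([cr(s,238,228),cr(s,200,130),cr(s,110,145)])])
cv2.imwrite('pics/mos.png',m); print(m.shape)
E
```

```text
(594, 792, 3)
```

View pics/mos.png

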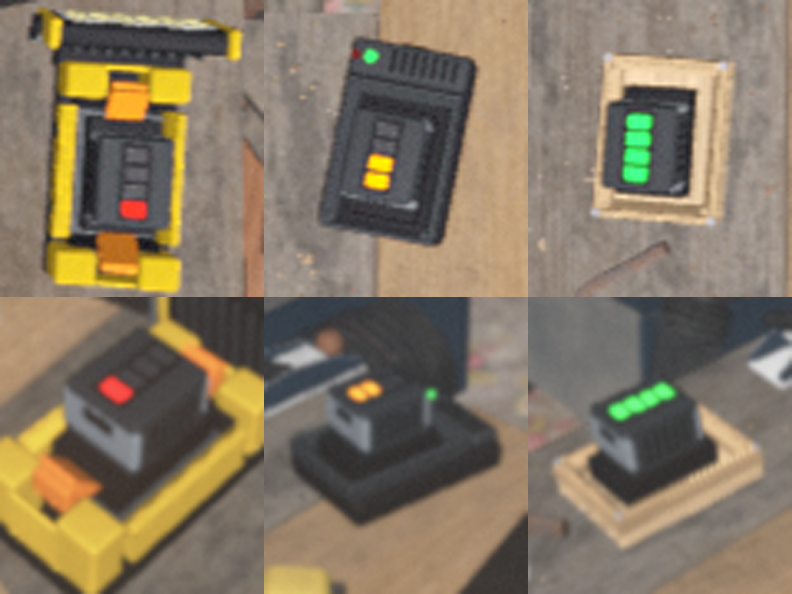

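The mosaic shows each pack's lamps clearly, with the lamp row centred on the pack top. Next I'll triangulate the lamps, get rough poses and work out how the tool axes lie.

```bash
cat >> h.py <<'E'
# centroids of lit lamps by colour -> list of (u,v,area)
HS={'red':[(0,6),(174,180)],'amber':[(16,30)],'green':[(50,80)]}
def lamps(c,col,box=None,mina=6):
    h=cv2.cvtColor(c['image'],cv2.COLOR_RGB2HSV); m=np.zeros(h.shape[:2],np.uint8)
    for a,b in HS[col]: m|=cv2.inRange(h,(a,150,190),(b,255,255))
    if box is not None:
        k=np.zeros_like(m);x0,y0,x1,y1=[int(max(0,v)) for v in box];k[y0:y1,x0:x1]=1;m*=k
    n,_,st,ce=cv2.connectedComponentsWithStats(m)
    return np.array([[*ce[i],st[i,4],*st[i,2:4]] for i in range(1,n) if st[i,4]>=mina])
E
python3 - <<'E'
from h import *
np.set_printoptions(precision=4,suppress=True)
T=snap('top');S=snap('scene')
bt={'red':(325,235,350,255),'amber':(205,140,225,170),'green':(155,215,180,250)}
bs={'red':(260,245,285,270),'amber':(220,150,245,170),'green':(130,165,160,185)}
for k in bt:
    a=lamps(T,k,bt[k],3);b=lamps(S,k,bs[k],3)
    w=lambda a:(a[:,:2]*a[:,2:3]).sum(0)/a[:,2].sum()
    print(k,len(a),len(b),a[:,:3].tolist(),tri(T,[w(a)],S,[w(b)]))
def P(l,z): return plane(T,l,z)[:,:2].tolist()
print('rackcorners',P([[133+78/3.3,190+57/3.3],[133+207/3.3,190+63/3.3],[133+190/3.3,190+220/3.3],[133+64/3.3,190+215/3.3]],.028))
print('mat',P([[265,139],[302,132],[311,181],[275,188]],.003))
print('charger',P([[178+90/3.3,105+38/3.3],[178+212/3.3,105+62/3.3],[178+172/3.3,105+245/3.3],[178+55/3.3,105+225/3.3]],.04))
print('jar',P([[360,138]],.091),'tape',P([[250,230],[268,212]],.05))
E
```

```text
red 1 1 [[340.0882352941176, 242.94117647058823, 34.0]] [[ 0.4038 -0.1976  0.0988  0.0012]]
amber 1 1 [[212.2941176470588, 156.66176470588235, 68.0]] [[0.6039 0.1011 0.0915 0.0011]]
green 1 1 [[165.66412213740458, 234.61068702290078, 131.0]] [[0.4169 0.2148 0.0771 0.0004]]
rackcorners [[0.4810025293160855, 0.25350415968321544], [0.47691650339006586, 0.15278881713760775], [0.35640775875835096, 0.16455924725487697], [0.3592667707456998, 0.2624634447661629]]
mat [[0.6605535062442114, -0.022902215066168484], [0.6787277354830104, -0.11940187599345518], [0.5506939171834218, -0.14264713593757572], [0.5321767559468966, -0.049404464470883355]]
charger [[0.7118218514414827, 0.12845724436862577], [0.6929686703751324, 0.03439813418295161], [0.5526957171060037, 0.0641069922712164], [0.5677755019794319, 0.1540186462929042]]
jar [[0.6474319120983778, -0.2459115956150767]] tape [[0.42691180187538397, 0.012922401258074177], [0.4714877487368849, -0.03130057968286751]]
```

Triangulated tops are 98.8, 91.5 and 77.1 mm, which fits the text. I'll move to the rack first for a close look.

```bash
cat >> h.py <<'E'
from scipy.spatial.transform import Rotation as Rn
# totals in move units: turn first, then shift along the turned tool axes. yaw = world angle (deg) of the pack x axis (mod 180)
def go(x,y,z,yaw,rows=10):
    o=robot.get_obs();p=np.array(o['position']);R=Rn.from_quat(o['tool_rot']);X=R.as_matrix()[:,0]
    now=np.degrees(np.arctan2(X[1],X[0])); d=(yaw-now+90)%180-90
    R2=Rn.from_euler('z',d,degrees=True)*R
    s=R2.inv().apply(np.array([x,y,z])-p)/.03
    print('pos',p.round(4),'yaw',round(now,2),'tilt',np.round(R.as_matrix()[:2,2],4),'turn',round(-np.radians(d)/.1,2),'shift',s.round(2),'per row/%d'%rows,(s/rows).round(3))
E
python3 -c "
from h import *
go(.42,.21,.22,-5,12)"
```

```text
pos [0.1868 0.5961 0.2221] yaw 162.6 tilt [-0.0005 -0.0009] turn -2.17 shift [ -8.87 -12.14   0.08] per row/12 [-0.739 -1.012  0.007]
```

>>> play_rows --steps '[1, 0, 0, 0, -0.72, 1, 0, 0, 0, -0.72, 1, 0, 0, 0, -0.72, 1, -0.73, -1, 0, 0, 1, -0.73, -1, 0, 0, 1, -0.73, -1, 0, 0, 1, -0.73, -1, 0, 0, 1, -0.73, -1, 0, 0, 1, -0.73, -1, 0, 0, 1, -0.73, -1, 0, 0]'

```text
time: 1.25
position: [0.3218, 0.3725, 0.2226]
tool_rot: [0.044, 0.999, 0.0, 0.0]
ft_force: [1.0, 0.9, -0.8]
grip_width: 0.0867
grip_force: 0.0
```

>>> play_rows --steps '[1, -0.73, -1, 0, 0, 1, -0.73, -1, 0, 0, 1, -0.73, -1, 0, 0, 1, -0.73, -1, 0, 0, 1, -0.73, -1, 0, 0, 1, 0, 0, 0, 0, 1, 0, 0, 0, 0, 1, 0, 0, 0, 0, 1, 0, 0, 0, 0, 1, 0, 0, 0, 0]'

```text
time: 2.25
position: [0.4165, 0.2156, 0.2225]
tool_rot: [0.043, 0.999, 0.0, -0.0]
ft_force: [-0.6, -0.2, 0.2]
grip_width: 0.0869
grip_force: 0.0
```

```bash
python3 - <<'E'
from h import *
np.set_printoptions(precision=4,suppress=True)
W=snap('wrist','w1.png');T=snap('top')
print(lamps(W,'green',mina=20).tolist())
R=cv2.Rodrigues(W['rvec'])[0];print(-R.T@np.ravel(W['tvec']),R[2])
go(.606,.1,.22,-12,10)
E
```

```text
[[255.3951612903226, 162.05645161290323, 124.0, 14.0, 9.0], [255.448, 173.032, 125.0, 14.0, 9.0], [255.49579831932772, 183.8403361344538, 119.0, 14.0, 9.0], [256.05172413793105, 194.0344827586207, 116.0, 13.0, 9.0]]
[0.3384 0.2222 0.3836] [ 0.279  -0.0236 -0.96  ]
pos [0.4167 0.2154 0.2226] yaw 175.06 tilt [-0.0001  0.    ] turn 1.23 shift [-6.97 -2.45  0.08] per row/10 [-0.697 -0.245  0.008]
```

View pics/w1.png

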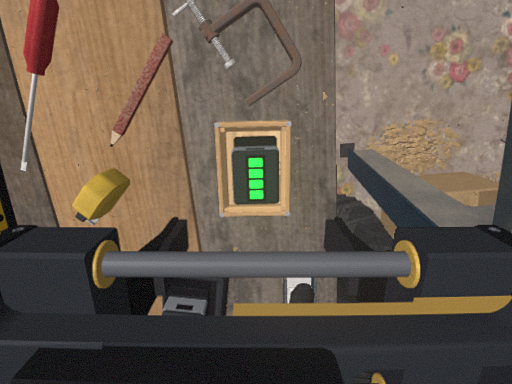

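The wrist view shows the green pack's lamps at (255,162) to (256,194) and the rack rim from (217,122) to (290,215). I'll save this view and go on to the charger.

```bash
cat >> h.py <<'E'
import pickle
def keep(n,f):
    c=snap(n,f+'.png'); pickle.dump(c,open(f+'.pkl','wb')); return c
def load(f): return pickle.load(open(f+'.pkl','rb'))
# oriented rectangle of the masked region, projected to height z
def rect(c,box,lo,hi,z,close=9):
    h=cv2.cvtColor(c['image'],cv2.COLOR_RGB2HSV);m=cv2.inRange(h,lo,hi);k=np.zeros_like(m);x0,y0,x1,y1=box;k[y0:y1,x0:x1]=1
    m=cv2.morphologyEx(m*k,cv2.MORPH_OPEN,np.ones((3,3)));m=cv2.morphologyEx(m,cv2.MORPH_CLOSE,np.ones((close,close)))
    cs=max(cv2.findContours(m,cv2.RETR_EXTERNAL,cv2.CHAIN_APPROX_NONE)[0],key=cv2.contourArea)[:,0].astype(float)
    P=plane(c,cs,z)[:,:2]; r=cv2.minAreaRect((P*1000).astype(np.float32)); 
    b=cv2.boxPoints(r); e=[b[1]-b[0],b[2]-b[1]]; e=max(e,key=np.linalg.norm); a=np.degrees(np.arctan2(e[1],e[0]))
    return np.round(r[0],1),np.round(r[1],1),round((a+90)%180-90,2)
E
python3 - <<'E'
from h import *
np.set_printoptions(precision=4,suppress=True)
W=keep('wrist','wr')
L=lamps(W,'green',mina=20);P=plane(W,L[:,:2],.0765);print(P,P.mean(0),np.degrees(np.arctan2(*(P[-1]-P[0])[[1,0]])))
h=cv2.cvtColor(W['image'],cv2.COLOR_RGB2HSV);print(h[[126,213,170,165,165,40],[250,250,222,286,205,220]])
T=load('wr')
E
```

```text
[[0.3978 0.2167 0.0765]
 [0.4103 0.2155 0.0765]
 [0.4223 0.2151 0.0765]
 [0.4351 0.2142 0.0765]] [0.4164 0.2154 0.0765] -3.7480920474098247
[[ 16 105 151]
 [ 17 112 196]
 [ 16 107 131]
 [ 17 108 199]
 [ 17  51 114]
 [ 14  44 117]]
```

>>> play_rows --steps '[1, 0, 0, 0, 0.6, 1, 0, 0, 0, 0.6, 1, -0.9, -0.3, 0, 0, 1, -0.9, -0.3, 0, 0, 1, -0.9, -0.3, 0, 0, 1, -0.9, -0.3, 0, 0, 1, -0.9, -0.3, 0, 0, 1, -0.9, -0.3, 0, 0, 1, -0.9, -0.3, 0, 0, 1, -0.6, -0.35, 0, 0]'

```text
time: 3.4
position: [0.6064, 0.0996, 0.2224]
tool_rot: [0.104, 0.995, 0.0, 0.001]
ft_force: [0.3, 0.3, 0.1]
grip_width: 0.0868
grip_force: 0.0
```

```bash
python3 - <<'E'
from h import *
go(.606,.1,.22,-12,10)
W=keep('wrist','wc'); print(lamps(W,'amber',mina=20).tolist())
go(.43,-.19,.22,-2,10)
E
```

```text
pos [0.6064 0.0996 0.2224] yaw 168.1 tilt [ 0.0012 -0.0001] turn 0.02 shift [0.02 0.01 0.08] per row/10 [0.002 0.001 0.008]
[[135.17094017094018, 32.92649572649572, 1170.0, 41.0, 54.0], [9.910863509749303, 76.47632311977716, 359.0, 23.0, 72.0], [10.46875, 128.31919642857142, 448.0, 24.0, 25.0], [13.452631578947368, 157.26315789473685, 95.0, 9.0, 20.0], [257.5, 172.0, 126.0, 14.0, 9.0], [257.4846153846154, 183.5, 130.0, 14.0, 10.0], [411.1363636363636, 246.8181818181818, 22.0, 10.0, 13.0], [96.26086956521739, 254.2608695652174, 23.0, 6.0, 13.0], [94.1, 277.1, 20.0, 3.0, 12.0], [415.48936170212767, 279.4468085106383, 47.0, 9.0, 14.0]]
pos [0.6089 0.0971 0.2224] yaw 168.01 tilt [ 0.0045 -0.002 ] turn -1.74 shift [ 5.63 -9.77  0.06] per row/10 [ 0.563 -0.977  0.006]
```

View pics/wc.png

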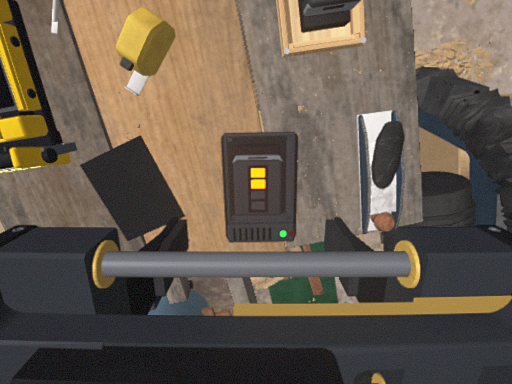

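The charger outline runs from (223,133) to (297,241), the lit amber lamps are at (257,172) and (257,183), and the mat's corners are at (80,162), (137,138), (182,213) and (131,241). Next is the light.

>>> play_rows --steps '[1, 0, 0, 0, -0.87, 1, 0, 0, 0, -0.87, 1, 0, -0.6, 0, 0, 1, 0.8, -1, 0, 0, 1, 0.8, -1, 0, 0, 1, 0.8, -1, 0, 0, 1, 0.8, -1, 0, 0, 1, 0.8, -1, 0, 0, 1, 0.8, -1, 0, 0, 1, 0.8, -1, 0, 0]'

```text
time: 4.45
position: [0.4272, -0.1234, 0.2227]
tool_rot: [0.018, 1.0, -0.0, -0.0]
ft_force: [0.5, 0.1, -0.5]
grip_width: 0.0871
grip_force: 0.0
```

>>> play_rows --steps '[1, 0, -1, 0, 0, 1, 0, -1, 0, 0, 1, 0, -0.2, 0, 0, 1, 0, 0, 0, 0, 1, 0, 0, 0, 0, 1, 0, 0, 0, 0, 1, 0, 0, 0, 0, 1, 0, 0, 0, 0, 1, 0, 0, 0, 0, 1, 0, 0, 0, 0]'

```text
time: 5.45
position: [0.4268, -0.1878, 0.2226]
tool_rot: [0.017, 1.0, 0.0, -0.0]
ft_force: [0.0, -0.4, 0.8]
grip_width: 0.0867
grip_force: 0.0
```

```bash
python3 - <<'E'
from h import *
np.set_printoptions(precision=4,suppress=True)
go(.43,-.19,.22,-2)
W=keep('wrist','wl'); print(lamps(W,'red',mina=20).tolist())
c=load('wc');L=lamps(c,'amber',(240,150,275,200),20);P=plane(c,L[:,:2],.0905);print(P,np.degrees(np.arctan2(*(P[-1]-P[0])[[1,0]])))
print('rack',rect(load('wr'),(205,112,300,225),(10,75,90),(25,200,255),.028,35))
E
```

```text
pos [ 0.4268 -0.1878  0.2226] yaw 178.09 tilt [-0.  0.] turn 0.02 shift [-0.11 -0.07  0.09] per row/10 [-0.011 -0.007  0.009]
[[246.08783783783784, 161.4391891891892, 148.0, 15.0, 10.0]]
[[0.5963 0.1034 0.0905]
 [0.6088 0.1007 0.0905]] -11.855700772639125
rack (array([417.4, 212.1]), array([ 96.3, 127.1]), np.float32(-3.85))
```

View pics/wl.png

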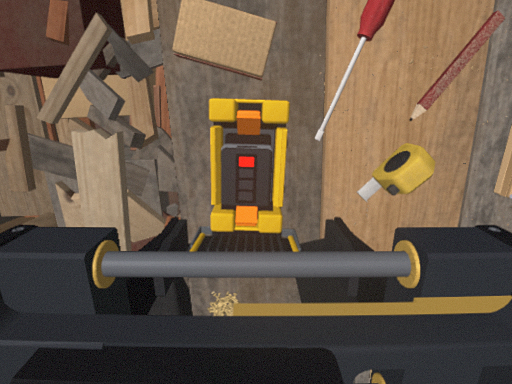

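The light's body runs from (209,99) to (288,233), with orange catches at (248,122) and (246,215) and the red lamp at (246,161). Now I'll work out the bay, charger and mat frames.

```bash
python3 - <<'E'
from h import *
np.set_printoptions(precision=4,suppress=True)
W=load('wl')
h=cv2.cvtColor(W['image'],cv2.COLOR_RGB2HSV)
yel=cv2.inRange(h,(20,140,90),(32,255,255));org=cv2.inRange(h,(7,150,90),(18,255,255))
for (x0,y0,x1,y1) in [(230,105,266,140),(230,198,266,230)]:
    k=np.zeros_like(org);k[y0:y1,x0:x1]=org[y0:y1,x0:x1];r,c=np.nonzero(k)
    u=np.array([[np.median(c),r.min()],[np.median(c),r.max()],[c.mean(),r.mean()]]);print('catch',u.tolist(),plane(W,u,.07)[:,:2].tolist())
# inner edges of the side walls, fitted lines at wall height
for nm,f in(('left',lambda r:230-np.nonzero(r[205:230][::-1])[0][0]-1),('right',lambda r:265+np.nonzero(r[265:295])[0][0])):
    pts=[]
    for v in range(135,203,2):
        try: pts.append([f(yel[v]),v])
        except IndexError: pass
    P=plane(W,pts,.047)[:,:2]; a=np.polyfit(P[:,0],P[:,1],1); g=abs(np.polyval(a,P[:,0])-P[:,1])<.002; a=np.polyfit(P[g,0],P[g,1],1)
    print(nm,g.sum(),'y at x=.43:',np.polyval(a,.43),'yaw',np.degrees(np.arctan(a[0])))
print('yellow',rect(W,(200,90,296,236),(20,120,80),(32,255,255),.047,35))
L=lamps(W,'red',mina=20);print('redlamp',plane(W,L[:,:2],.0985))
T=snap('top')
Lt=lamps(T,'red',(325,235,350,255),3);print('redlamp tri',tri(T,Lt[:1,:2],W,L[:1,:2]) if len(Lt) else 'hidden in top')
C=load('wc')
print('charger',rect(C,(212,123,308,250),(0,0,0),(180,255,75),.04,15))
print('mat',rect(C,(70,130,190,250),(0,0,0),(180,255,60),.003,5))
E
```

```text
catch [[248.0, 110.0], [248.0, 134.0], [248.3181049069374, 121.83756345177665]] [[0.35170208661456065, -0.19369897365448224], [0.37737707285445066, -0.19473464035852575], [0.36423951820157474, -0.193855796756493]]
catch [[246.0, 205.0], [246.0, 225.0], [246.0286343612335, 215.37885462555067]] [[0.46054035903747054, -0.20049627850011978], [0.48630478572613234, -0.20160423717021597], [0.4737689862019298, -0.20103018294865937]]
left 34 y at x=.43: -0.23205821425974738 yaw -5.0710688499201195
right 34 y at x=.43: -0.16620333557978392 yaw -3.787980124012362
yellow (array([ 423. , -198.1]), array([ 93.7, 167.7]), np.float32(-3.87))
redlamp [[ 0.4027 -0.197   0.0985]]
redlamp tri [[ 0.4031 -0.1973  0.0969  0.0005]]
charger (array([631.3,  99.8]), array([ 92.4, 144.6]), np.float32(-10.99))
mat (array([ 610.8, -101.1]), array([183.3, 168.9]), np.float32(78.55))
```

```bash
python3 - <<'E'
from h import *
go(.4215,-.1984,.0685,-4.2,6)
C=load('wc');P=plane(C,[[80,162],[137,138],[182,213],[131,241]],.003)[:,:2];print(P.round(4).tolist(),P.mean(0))
E
```

```text
pos [ 0.4267 -0.188   0.2226] yaw 178.07 tilt [-0.  0.] turn 0.4 shift [ 0.15 -0.36  5.14] per row/6 [ 0.025 -0.06   0.856]
[[0.5509, -0.14], [0.5363, -0.0504], [0.6535, -0.0205], [0.6814, -0.1093]] [ 0.60550199 -0.0800347 ]
```

>>> play_rows --steps '[1, 0.15, -0.36, 0, 0.4, 1, 0, 0, 0.9, 0, 1, 0, 0, 0.9, 0, 1, 0, 0, 0.9, 0, 1, 0, 0, 0.9, 0, 1, 0, 0, 0.9, 0, 1, 0, 0, 0.64, 0, 1, 0, 0, 0, 0, -1, 0, 0, 0, 0, -1, 0, 0, 0, 0]' --grip_force 30

```text
time: 6.55
position: [0.4224, -0.1995, 0.0693]
tool_rot: [0.037, 0.999, -0.001, 0.001]
ft_force: [0.1, 0.4, 0.1]
grip_width: 0.0778
grip_force: 0.0
```

>>> play_rows --steps '[-1, 0, 0, 0, 0, -1, 0, 0, 0, 0, -1, 0, 0, 0, 0, -1, 0, 0, -0.3, 0, -1, 0, 0, -0.6, 0, -1, 0, 0, -0.9, 0, -1, 0, 0, -0.9, 0, -1, 0, 0, -0.9, 0, -1, 0, 0, -0.4, 0, -1, 0, 0, 0, 0]'

```text
time: 7.55
position: [0.4225, -0.1991, 0.1903]
tool_rot: [0.037, 0.999, -0.001, 0.002]
ft_force: [-0.2, 0.5, -5.1]
grip_width: 0.0538
grip_force: 30.0
```

```bash
python3 - <<'E'
from h import *
o=robot.get_obs();print(o['grip_width'],o['grip_force'],o['ft_force'])
go(.603,-.078,.18,11.7,10)
W=keep('wrist','wl2')
E
```

```text
0.05376142031592309 29.95854115113616 [-0.2068265   0.46933308 -5.12895817]
pos [ 0.4225 -0.1991  0.1903] yaw 175.79 tilt [ 0.0031 -0.0026] turn -2.78 shift [-6.71  2.73  0.36] per row/10 [-0.671  0.273  0.036]
```

View pics/wl2.png

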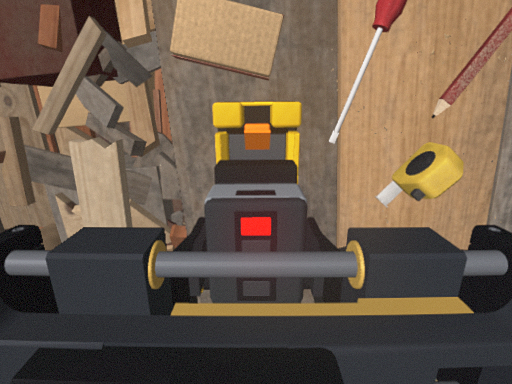

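The pack is held, with its red lamp at (256,226). I'll carry it to the mat.

>>> play_rows --steps '[-1, 0, 0, -0.3, -0.7, -1, 0, 0, 0, -0.7, -1, 0, 0, 0, -0.7, -1, 0, 0, 0, -0.68, -1, -0.6, 0.3, 0, 0, -1, -0.9, 0.4, 0, 0, -1, -0.95, 0.4, 0, 0, -1, -0.95, 0.4, 0, 0, -1, -0.95, 0.4, 0, 0, -1, -0.95, 0.4, 0, 0]'

```text
time: 8.6
position: [0.563, -0.0975, 0.1953]
tool_rot: [-0.102, 0.995, 0.001, -0.002]
ft_force: [-0.5, -0.6, -4.6]
grip_width: 0.0538
grip_force: 30.0
```

>>> play_rows --steps '[-1, -0.8, 0.3, 0, 0, -1, -0.61, 0.13, 0, 0, -1, 0, 0, 0, 0, -1, 0, 0, 0.7, 0, -1, 0, 0, 0.9, 0, -1, 0, 0, 0.9, 0, -1, 0, 0, 0.9, 0, -1, 0, 0, 0.8, 0, -1, 0, 0, 0.4, 0, -1, 0, 0, 0, 0]'

```text
time: 9.6
position: [0.5996, -0.0774, 0.0568]
tool_rot: [-0.102, 0.995, 0.001, -0.003]
ft_force: [-0.8, 0.1, -2.9]
grip_width: 0.0537
grip_force: 30.0
```

```bash
python3 - <<'E'
from h import *
go(.603,-.078,.0375,11.7,1)
L=load('wl2')
E
```

```text
pos [ 0.5996 -0.0774  0.0568] yaw -168.33 tilt [-0.0064  0.0019] turn -0.0 shift [-0.11 -0.05  0.64] per row/1 [-0.109 -0.045  0.641]
```

>>> play_rows --steps '[-1, 0, 0, 0.25, 0, -1, 0, 0, 0.2, 0, -1, 0, 0, 0.08, 0, -1, 0, 0, 0.05, 0, -1, 0, 0, 0, 0, -1, 0, 0, 0, 0, -1, 0, 0, 0, 0, -1, 0, 0, 0, 0, -1, 0, 0, 0, 0, -1, 0, 0, 0, 0]'

```text
time: 10.6
position: [0.6024, -0.0777, 0.042]
tool_rot: [-0.102, 0.995, -0.0, 0.0]
ft_force: [-0.3, -0.8, -4.1]
grip_width: 0.0544
grip_force: 30.0
```

>>> play_rows --steps '[-1, 0, 0, 0.07, 0, -1, 0, 0, 0.06, 0, -1, 0, 0, 0.03, 0, -1, 0, 0, 0, 0, 1, 0, 0, 0, 0, 1, 0, 0, 0, 0, 1, 0, 0, 0, 0, 1, 0, 0, -0.3, 0, 1, 0, 0, -0.8, 0, 1, 0, 0, -0.9, 0]'

```text
time: 11.6
position: [0.6017, -0.0776, 0.0974]
tool_rot: [-0.102, 0.995, 0.0, -0.001]
ft_force: [0.1, 0.9, 0.8]
grip_width: 0.0862
grip_force: 0.0
```

```bash
python3 - <<'E'
from h import *
go(.4164,.2154,.22,-3.8,10)
W=keep('wrist','wm');L=lamps(W,'red',(150,100,400,300),20);print(L.tolist());print(plane(W,L[:,:2],.067))
E
```

```text
pos [ 0.6017 -0.0776  0.0974] yaw -168.31 tilt [-0.0019  0.0006] turn 2.7 shift [ 6.82  9.34 -4.07] per row/10 [ 0.682  0.934 -0.407]
[[255.52475247524754, 192.56435643564356, 303.0, 22.0, 14.0]]
[[ 0.58297931 -0.08125211  0.067     ]]
```

>>> play_rows --steps '[1, 0, 0, -0.9, 0.9, 1, 0, 0, -0.9, 0.9, 1, 0, 0, 0, 0.9, 1, 0.68, 0.93, 0, 0, 1, 0.68, 0.93, 0, 0, 1, 0.68, 0.93, 0, 0, 1, 0.68, 0.93, 0, 0, 1, 0.68, 0.93, 0, 0, 1, 0.68, 0.93, 0, 0, 1, 0.68, 0.93, 0, 0]'

```text
time: 12.65
position: [0.4722, 0.1276, 0.1518]
tool_rot: [0.033, 0.999, 0.0, 0.001]
ft_force: [-0.0, 1.0, 0.9]
grip_width: 0.0873
grip_force: 0.0
```

>>> play_rows --steps '[1, 0.68, 0.93, 0, 0, 1, 0.68, 0.93, 0, 0, 1, 0.68, 0.93, 0, 0, 1, 0, 0, 0, 0, 1, 0, 0, 0.7, 0, 1, 0, 0, 0.9, 0, 1, 0, 0, 0.7, 0, 1, 0, 0, 0, 0, 1, 0, 0, 0, 0, 1, 0, 0, 0, 0]'

```text
time: 13.65
position: [0.4183, 0.2141, 0.0832]
tool_rot: [0.033, 0.999, 0.0, 0.001]
ft_force: [1.0, 0.6, -0.4]
grip_width: 0.0866
grip_force: 0.0
```

```bash
python3 - <<'E'
from h import *
np.set_printoptions(precision=4,suppress=True)
W=keep('wrist','wg');L=lamps(W,'green',(150,80,400,330),20);P=plane(W,L[:,:2],.0765);print(len(L),P,P.mean(0),np.degrees(np.arctan2(*(P[-1]-P[0])[[1,0]])))
A=load('wr');La=lamps(A,'green',mina=20)
if len(L)==4: print(tri(A,La[:,:2],W,L[:,:2]))
go(*P.mean(0)[:2],.0465,-3.8,1)
E
```

```text
4 [[0.3976 0.2165 0.0765]
 [0.4102 0.2157 0.0765]
 [0.4222 0.215  0.0765]
 [0.4315 0.2148 0.0765]] [0.4153 0.2155 0.0765] -2.8323577106919298
[[0.3981 0.2166 0.075  0.0002]
 [0.4104 0.2156 0.0759 0.0001]
 [0.4224 0.2151 0.076  0.0001]
 [0.4399 0.2141 0.0611 0.0006]]
pos [0.4183 0.2141 0.0833] yaw 176.21 tilt [0.0026 0.0006] turn 0.0 shift [0.1  0.04 1.22] per row/1 [0.103 0.038 1.225]
```

The second view puts the green top at about 0.076, with the centre at (0.4163, 0.2155). Time to grasp.

>>> play_rows --steps '[1, 0.06, 0.04, 0.6, 0, 1, 0, 0, 0.6, 0, 1, 0, 0, 0, 0, 1, 0, 0, 0, 0, -1, 0, 0, 0, 0, -1, 0, 0, 0, 0, -1, 0, 0, 0, 0, -1, 0, 0, 0, 0, -1, 0, 0, 0, 0, -1, 0, 0, 0, 0]' --grip_force 45

```text
time: 14.7
position: [0.4154, 0.2154, 0.0463]
tool_rot: [0.033, 0.999, -0.0, 0.0]
ft_force: [0.4, -1.1, 3.7]
grip_width: 0.0536
grip_force: 45.0
```

>>> play_rows --steps '[-1, 0, 0, -0.3, 0, -1, 0, 0, -0.7, 0, -1, 0, 0, -0.9, 0, -1, 0, 0, -0.9, 0, -1, 0, 0, -0.9, 0, -1, 0, 0, -0.6, 0, -1, 0, 0, 0, 0, -1, 0, 0, 0, 0, -1, 0, 0, 0, 0, -1, 0, 0, 0, 0]'

```text
time: 15.7
position: [0.4144, 0.2152, 0.1739]
tool_rot: [0.033, 0.999, -0.0, -0.002]
ft_force: [-0.2, -0.2, -5.1]
grip_width: 0.0538
grip_force: 45.0
```

```bash
python3 - <<'E'
from h import *
o=robot.get_obs();print(o['grip_width'],o['grip_force'],o['ft_force'])
W=keep('wrist','wg2');L=lamps(W,'green',(150,80,400,330),20);print(L[:,:2].tolist())
go(.420,-.198,.175,-4.2,14)
T=keep('top','t2');t=cv2.imread('pics/t2.png')
cv2.imwrite('pics/t2c.png',cv2.resize(t[175:275,300:380],None,fx=5,fy=5,interpolation=cv2.INTER_CUBIC))
E
```

```text
0.053823122672659145 44.97295034117997 [-0.15512585 -0.16009675 -5.06476395]
[[255.7076923076923, 229.79423076923078], [255.68354430379748, 247.49789029535864], [256.0, 278.5], [256.0687960687961, 291.982800982801]]
pos [0.4146 0.2152 0.174 ] yaw 176.22 tilt [-0.0027 -0.0006] turn 0.07 shift [ -1.19 -13.72  -0.03] per row/14 [-0.085 -0.98  -0.002]
```

View pics/t2c.png

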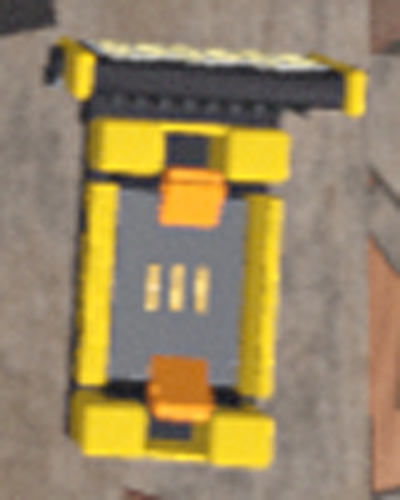

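The bay is empty with its catches sprung in. In crop pixels the noses are near (192,227) and (182,356), and the gold contacts centre on (177,288). I'll use these for the bay centre.

```bash
python3 - <<'E'
from h import *
np.set_printoptions(precision=4,suppress=True)
T=load('t2');q=lambda l:[[300+x/5,175+y/5] for x,y in l]
h=cv2.cvtColor(T['image'],cv2.COLOR_RGB2HSV);o=cv2.inRange(h,(7,170,100),(18,255,255))
n,_,st,ce=cv2.connectedComponentsWithStats(o[175:275,300:380]);print([(st[i].tolist(),ce[i].round(1).tolist()) for i in range(1,n) if st[i,4]>15])
N=plane(T,q([(192,227),(182,356)]),.06);print('noses',N,N.mean(0))
print('contacts',plane(T,q([(177,288)]),.034))
w=plane(T,q([(108,290),(243,290)]),.047);print('walls',w,w.mean(0))
E
```

```text
[([32, 33, 13, 12, 51], [37.1, 37.0]), ([29, 71, 14, 14, 126], [35.4, 77.3])]
noses [[ 0.4527 -0.2013  0.06  ]
 [ 0.3907 -0.1962  0.06  ]] [ 0.4217 -0.1987  0.06  ]
contacts [[ 0.4209 -0.1989  0.034 ]]
walls [[ 0.4208 -0.1629  0.047 ]
 [ 0.4214 -0.2284  0.047 ]] [ 0.4211 -0.1957  0.047 ]
```

>>> play_rows --steps '[-1, -0.1, -0.4, 0, 0.07, -1, -0.1, -0.8, 0, 0, -1, -0.1, -1, 0, 0, -1, -0.1, -1, 0, 0, -1, -0.1, -1, 0, 0, -1, -0.1, -1, 0, 0, -1, -0.1, -1, 0, 0, -1, -0.1, -1, 0, 0, -1, -0.1, -1, 0, 0, -1, -0.1, -1, 0, 0]'

```text
time: 16.8
position: [0.4249, -0.064, 0.175]
tool_rot: [0.037, 0.999, -0.0, -0.0]
ft_force: [1.2, 0.9, -4.3]
grip_width: 0.0539
grip_force: 45.0
```

>>> play_rows --steps '[-1, -0.1, -1, 0, 0, -1, -0.1, -1, 0, 0, -1, 0, -1, 0, 0, -1, 0, -0.9, 0, 0, -1, 0, -0.6, 0, 0, -1, 0, 0, 0, 0, -1, 0, 0, 0, 0, -1, 0, 0, 0, 0, -1, 0, 0, 0, 0, -1, 0, 0, 0, 0]'

```text
time: 17.8
position: [0.4214, -0.1963, 0.1752]
tool_rot: [0.036, 0.999, 0.0, -0.0]
ft_force: [0.2, 0.0, -4.2]
grip_width: 0.054
grip_force: 45.0
```

```bash
python3 - <<'E'
from h import *
np.set_printoptions(precision=4,suppress=True)
go(.420,-.198,.11,-4.2,4)
W=keep('wrist','wl3');L=lamps(W,'green',(150,80,400,330),20);z=.174+.0300;P=plane(W,L[:2,:2],z);print(P)
E
```

```text
pos [ 0.4214 -0.1963  0.1752] yaw 175.9 tilt [-0.0002  0.0002] turn 0.02 shift [ 0.04 -0.06  2.17] per row/4 [ 0.011 -0.015  0.543]
[[ 0.4041 -0.1951  0.204 ]
 [ 0.4142 -0.1958  0.204 ]]
```

View pics/wl3.png

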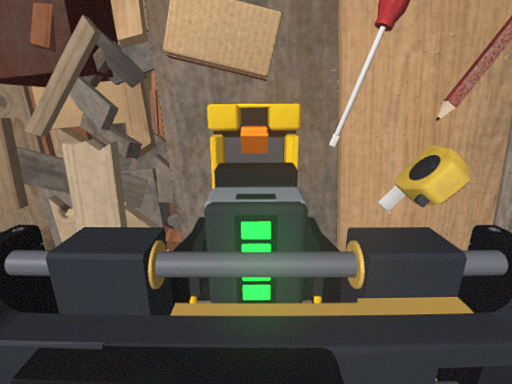

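The pack sits about 1.5 mm long in x and 2.2 mm off in y from the bay centre (0.421, -0.1985). I'll correct that and lower it to just above the catches.

>>> play_rows --steps '[-1, 0.05, -0.07, 0.3, 0, -1, 0, 0, 0.7, 0, -1, 0, 0, 0.7, 0, -1, 0, 0, 0.4, 0, -1, 0, 0, 0.1, 0, -1, 0, 0, 0, 0, -1, 0, 0, 0, 0, -1, 0, 0, 0, 0, -1, 0, 0, 0, 0, -1, 0, 0, 0, 0]'

```text
time: 18.85
position: [0.4201, -0.1992, 0.1096]
tool_rot: [0.036, 0.999, -0.0, 0.0]
ft_force: [-0.5, -0.2, -3.6]
grip_width: 0.0537
grip_force: 45.0
```

>>> play_rows --steps '[-1, 0, 0, 0.15, 0, -1, 0, 0, 0.15, 0, -1, 0, 0, 0.15, 0, -1, 0, 0, 0.15, 0, -1, 0, 0, 0.15, 0, -1, 0, 0, 0.15, 0, -1, 0, 0, 0.15, 0, -1, 0, 0, 0, 0, -1, 0, 0, 0, 0, -1, 0, 0, 0, 0]'

```text
time: 19.85
position: [0.4195, -0.1988, 0.0773]
tool_rot: [0.036, 0.999, 0.0, -0.0]
ft_force: [0.4, -0.9, -6.0]
grip_width: 0.0533
grip_force: 45.0
```

>>> play_rows --steps '[-1, 0, 0, 0.1, 0, -1, 0, 0, 0.1, 0, -1, 0, 0, 0.1, 0, -1, 0, 0, 0.1, 0, -1, 0, 0, 0.1, 0, -1, 0, 0, 0, 0, -1, 0, 0, 0, 0, -1, 0, 0, 0, 0, -1, 0, 0, 0, 0, -1, 0, 0, 0, 0]'

```text
time: 20.85
position: [0.4199, -0.1991, 0.0627]
tool_rot: [0.036, 0.999, -0.0, 0.0]
ft_force: [0.6, 0.4, 4.6]
grip_width: 0.0536
grip_force: 45.0
```

>>> play_rows --steps '[-1, 0, 0, 0.1, 0, -1, 0, 0, 0.1, 0, -1, 0, 0, 0.06, 0, -1, 0, 0, 0, 0, -1, 0, 0, 0, 0, -1, 0, 0, 0, 0, -1, 0, 0, 0, 0, -1, 0, 0, 0, 0, -1, 0, 0, 0, 0, -1, 0, 0, 0, 0]'

```text
time: 21.85
position: [0.4199, -0.199, 0.0553]
tool_rot: [0.036, 0.999, -0.0, 0.0]
ft_force: [-1.5, 1.8, 6.1]
grip_width: 0.0539
grip_force: 45.0
```

>>> play_rows --steps '[-1, 0, 0, 0.04, 0, -1, 0, 0, 0.04, 0, -1, 0, 0, 0, 0, -1, 0, 0, 0, 0, -1, 0, 0, 0, 0, -1, 0, 0, 0, 0, -1, 0, 0, 0, 0, -1, 0, 0, 0, 0, -1, 0, 0, 0, 0, -1, 0, 0, 0, 0]'

```text
time: 22.85
position: [0.42, -0.1991, 0.0552]
tool_rot: [0.036, 0.999, -0.001, 0.001]
ft_force: [-3.2, 2.2, 29.5]
grip_width: 0.0539
grip_force: 45.0
```

It reached the hard stop at 29.5 N. I'll back off, release, rise and check.

>>> play_rows --steps '[-1, 0, 0, -0.08, 0, -1, 0, 0, 0, 0, 1, 0, 0, 0, 0, 1, 0, 0, 0, 0, 1, 0, 0, 0, 0, 1, 0, 0, 0, 0, 1, 0, 0, -0.5, 0, 1, 0, 0, -0.9, 0, 1, 0, 0, -0.9, 0, 1, 0, 0, -0.9, 0]'

```text
time: 23.85
position: [0.4195, -0.1989, 0.1515]
tool_rot: [0.036, 0.999, 0.0, -0.0]
ft_force: [0.3, 0.6, 0.4]
grip_width: 0.0865
grip_force: 0.0
```

>>> play_rows --steps '[1, 0, 0, -0.9, 0, 1, 0, 0, -0.9, 0, 1, 0, 0, -0.4, 0, 1, 0, 0, 0, 0, 1, 0, 0, 0, 0, 1, 0, 0, 0, 0, 1, 0, 0, 0, 0, 1, 0, 0, 0, 0, 1, 0, 0, 0, 0, 1, 0, 0, 0, 0]'

```text
time: 24.85
position: [0.4198, -0.199, 0.2166]
tool_rot: [0.036, 0.999, 0.0, -0.0]
ft_force: [0.7, -0.9, 0.1]
grip_width: 0.087
grip_force: 0.0
```

```bash
python3 - <<'E'
from h import *
np.set_printoptions(precision=4,suppress=True)
W=keep('wrist','wl4');S=keep('scene','s4');T=keep('top','t4')
L=lamps(W,'green',(200,120,300,220),20);P=plane(W,L[:,:2],.0845);print(P,P.mean(0))
b=lamps(S,'green',(240,230,320,300),3);a=lamps(T,'green',(315,215,355,255),3)
w=lambda a:(a[:,:2]*a[:,2:3]).sum(0)/a[:,2].sum()
if len(b):print('SW',tri(S,[w(b)],W,[w(L)]))
if len(a) and len(b):print('TS',tri(T,[w(a)],S,[w(b)]))
go(.6147,.0995,.16,-11.9,10)
w=cv2.imread('pics/wl4.png');cv2.imwrite('pics/wl4c.png',cv2.resize(w[85:245,190:310],None,fx=3.5,fy=3.5,interpolation=cv2.INTER_CUBIC))
E
```

```text
[[ 0.403  -0.1976  0.0845]
 [ 0.4157 -0.1985  0.0845]
 [ 0.428  -0.1994  0.0845]
 [ 0.4407 -0.2003  0.0845]] [ 0.4219 -0.199   0.0845]
SW [[ 0.4195 -0.2     0.0962  0.004 ]]
TS [[ 0.4181 -0.201   0.0984  0.0038]]
pos [ 0.4199 -0.1991  0.2168] yaw 175.83 tilt [-0.  0.] turn 1.35 shift [-4.3  11.08  1.89] per row/10 [-0.43   1.108  0.189]
```

View pics/wl4c.png

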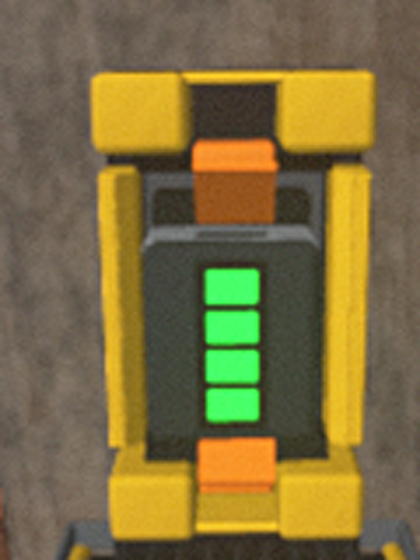

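The close view shows both orange catches reaching the pack body over its ledges, and the lamp spacing also fits a low pack. The scene triangulation disagrees, though, so I'll check whether the lamps were hidden there.

```bash
python3 - <<'E'
from h import *
S=load('s4');T=load('t4')
print(lamps(S,'green',(230,220,330,310),2).tolist(),lamps(T,'green',(315,215,355,255),2).tolist())
for z in(.0845,.0985):
  q=[[.4219+d*np.cos(-.0733),-.199+d*np.sin(-.0733),z] for d in(-.0186,-.0062,.0062,.0186)]
  print(z,px(S,q).round(1).tolist(),px(T,q).round(1).tolist())
a=cv2.imread('pics/s4.png')[210:330,220:360];b=cv2.imread('pics/t4.png')[180:280,290:390]
cv2.imwrite('pics/s4c.png',np.hstack([cv2.resize(a,(420,360),interpolation=2),cv2.resize(b,(360,360),interpolation=2)]))
E
```

```text
[[283.0, 248.25, 8.0, 5.0, 6.0], [278.5, 250.5, 2.0, 2.0, 2.0], [290.0, 250.5, 2.0, 1.0, 2.0], [275.5, 253.5, 6.0, 6.0, 3.0], [285.6666666666667, 254.0, 3.0, 2.0, 3.0], [275.5, 258.25, 4.0, 4.0, 3.0], [282.5, 256.0, 2.0, 2.0, 1.0], [268.5, 259.5, 2.0, 2.0, 2.0], [273.5, 263.0, 2.0, 2.0, 1.0]] [[341.8125, 225.9375, 16.0, 6.0, 3.0], [340.775, 241.475, 40.0, 6.0, 9.0]]
0.0845 [[271.9, 261.4], [276.5, 257.9], [281.0, 254.4], [285.4, 251.1]] [[339.1, 242.2], [339.4, 236.9], [339.8, 231.6], [340.1, 226.3]]
0.0985 [[272.2, 256.0], [276.9, 252.5], [281.4, 249.1], [285.9, 245.8]] [[340.3, 243.0], [340.7, 237.6], [341.0, 232.2], [341.4, 226.8]]
```

View pics/s4c.png

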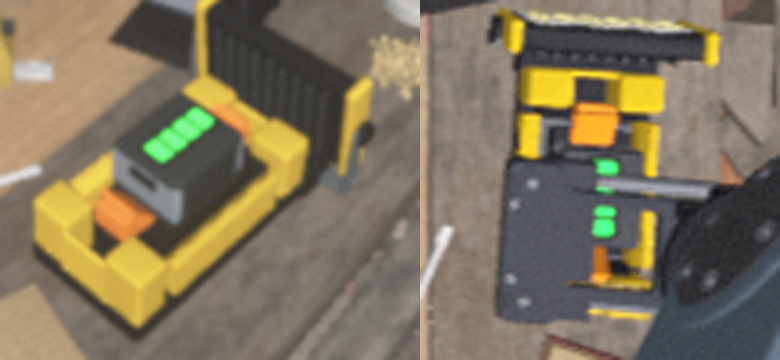

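In the scene crop the lamps centre near (279.6,255). That gives a top of about 88 mm, which is the latched height (popped up would be about 251). Next is amber from the charger.

>>> play_rows --steps '[1, 0, 0, 0, 0.67, 1, 0, 0, 0, 0.67, 1, -0.4, 1, 0.1, 0, 1, -0.4, 1, 0.2, 0, 1, -0.4, 1, 0.2, 0, 1, -0.4, 1, 0.2, 0, 1, -0.4, 1, 0.2, 0, 1, -0.4, 1, 0.2, 0, 1, -0.4, 1, 0.2, 0, 1, -0.4, 1, 0.2, 0]'

```text
time: 26.0
position: [0.5638, 0.0173, 0.1716]
tool_rot: [0.103, 0.995, -0.0, 0.0]
ft_force: [0.2, -0.1, 0.3]
grip_width: 0.087
grip_force: 0.0
```

>>> play_rows --steps '[1, -0.4, 1, 0.2, 0, 1, -0.4, 1, 0.2, 0, 1, -0.3, 0.8, 0, 0, 1, 0, 0.3, 0, 0, 1, 0, 0, 0.6, 0, 1, 0, 0, 0.6, 0, 1, 0, 0, 0.5, 0, 1, 0, 0, 0, 0, 1, 0, 0, 0, 0, 1, 0, 0, 0, 0]'

```text
time: 27.0
position: [0.615, 0.1, 0.1099]
tool_rot: [0.103, 0.995, 0.0, 0.001]
ft_force: [-0.8, 0.2, 0.9]
grip_width: 0.0873
grip_force: 0.0
```

```bash
python3 - <<'E'
from h import *
np.set_printoptions(precision=4,suppress=True)
W=keep('wrist','wa');L=lamps(W,'amber',(220,120,300,250),20);P=plane(W,L[:,:2],.0905);print(P,np.degrees(np.arctan2(*(P[-1]-P[0])[[1,0]])))
A=load('wc');La=lamps(A,'amber',(240,150,275,200),20)
if len(L)==2: print(tri(A,La[:,:2],W,L[:,:2]))
a=np.radians(-11.9);c=P[0,:2]+.0186*np.r_[np.cos(a),np.sin(a)];print(c)
go(*c,.0600,-11.9,1)
E
```

```text
[[0.5966 0.1032 0.0905]
 [0.6089 0.1008 0.0905]] -11.227779125103238
[[0.5954 0.1035 0.0943 0.    ]
 [0.6088 0.1008 0.0906 0.0001]]
[0.6148 0.0994]
pos [0.6152 0.1    0.11  ] yaw 168.13 tilt [ 0.002  -0.0001] turn 0.01 shift [ 0.01 -0.02  1.67] per row/1 [ 0.009 -0.023  1.667]
```

>>> play_rows --steps '[1, 0, 0, 0.6, 0, 1, 0, -0.02, 0.65, 0, 1, 0, 0, 0.4, 0, 1, 0, 0, 0, 0, 1, 0, 0, 0, 0, -1, 0, 0, 0, 0, -1, 0, 0, 0, 0, -1, 0, 0, 0, 0, -1, 0, 0, 0, 0, -1, 0, 0, 0, 0]' --grip_force 30

```text
time: 28.05
position: [0.6145, 0.0998, 0.0596]
tool_rot: [0.103, 0.995, 0.0, 0.0]
ft_force: [0.1, 1.5, -0.9]
grip_width: 0.0549
grip_force: 0.0
```

>>> play_rows --steps '[-1, 0, 0, -0.3, 0, -1, 0, 0, -0.7, 0, -1, 0, 0, -0.9, 0, -1, 0, 0, -0.9, 0, -1, 0, 0, -0.9, 0, -1, 0, 0, 0, 0, -1, 0, 0, 0, 0, -1, 0, 0, 0, 0, -1, 0, 0, 0, 0, -1, 0, 0, 0, 0]'

```text
time: 29.05
position: [0.6135, 0.0997, 0.1687]
tool_rot: [0.103, 0.995, -0.0, -0.001]
ft_force: [-0.6, -0.6, -3.1]
grip_width: 0.0539
grip_force: 30.0
```

```bash
python3 - <<'E'
from h import *
np.set_printoptions(precision=4,suppress=True)
o=robot.get_obs();print(o['grip_width'],o['ft_force'])
W=keep('wrist','wa2');L=lamps(W,'amber',(220,120,300,300),20);P=plane(W,L[:,:2],o['position'][2]+.0305);print(P)
T=keep('top','t5');b=T['image'][:,:,::-1]
cv2.imwrite('pics/t5c.png',np.hstack([cv2.resize(b[110:190,185:265],(400,400),interpolation=2),cv2.resize(b[195:275,135:215],(400,400),interpolation=2)]))
go(.4174,.2121,.16,-4,10)
E
```

```text
0.053947885653876475 [-0.6318 -0.5777 -3.0664]
[[0.5961 0.103  0.1992]
 [0.6056 0.1012 0.1992]]
pos [0.614  0.0998 0.1694] yaw 168.15 tilt [-0.0017  0.    ] turn -1.37 shift [6.8  3.28 0.32] per row/10 [0.68  0.328 0.032]
```

View pics/t5c.png

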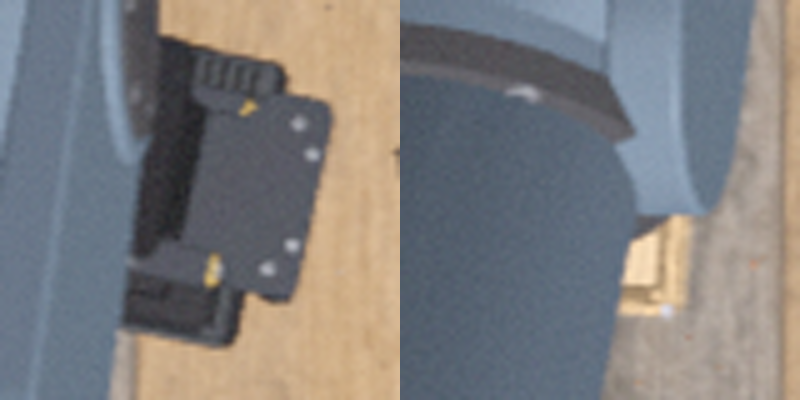

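The arm hides both places from the top camera, so I'll rely on the wrist rectangle for the rack: 127 x 96 mm, centred at (0.4174, 0.2121), which agrees with the known size. Carrying amber there.

>>> play_rows --steps '[-1, 0, 0, 0, -0.7, -1, 0, 0, 0, -0.67, -1, 0.5, 0.25, 0, 0, -1, 0.8, 0.38, 0, 0, -1, 0.9, 0.43, 0, 0, -1, 0.9, 0.43, 0, 0, -1, 0.9, 0.43, 0, 0, -1, 0.9, 0.43, 0, 0, -1, 0.9, 0.43, 0, 0, -1, 0.6, 0.3, 0, 0]'

```text
time: 30.15
position: [0.427, 0.206, 0.1703]
tool_rot: [0.035, 0.999, -0.0, -0.001]
ft_force: [-0.0, 0.0, -3.5]
grip_width: 0.0536
grip_force: 30.0
```

>>> play_rows --steps '[-1, 0.4, 0.17, 0, 0, -1, 0, 0, 0, 0, -1, 0, 0, 0, 0, -1, 0, 0, 0.5, 0, -1, 0, 0, 0.7, 0, -1, 0, 0, 0.7, 0, -1, 0, 0, 0.5, 0, -1, 0, 0, 0, 0, -1, 0, 0, 0, 0, -1, 0, 0, 0, 0]'

```text
time: 31.15
position: [0.4192, 0.2112, 0.099]
tool_rot: [0.035, 0.999, 0.0, 0.001]
ft_force: [-0.1, -0.6, -3.6]
grip_width: 0.0538
grip_force: 30.0
```

```bash
python3 - <<'E'
from h import *
go(.4174,.2115,.0456,-4,1)
c=load('wl2') # placeholder
W=keep('wrist','wr2'); L=lamps(W,'amber',(220,120,300,300),20);print(L[:,:2].tolist())
R=cv2.imread('pics/wr2.png');cv2.imwrite('pics/wr2c.png',cv2.resize(R[80:330,130:380],(600,600),interpolation=2))
E
```

```text
pos [0.4192 0.2112 0.099 ] yaw 175.97 tilt [0.0024 0.0004] turn -0.0 shift [0.06 0.   1.78] per row/1 [0.064 0.004 1.781]
[[255.37523452157598, 230.42213883677297], [255.6239316239316, 247.48717948717947]]
```

View pics/wr2c.png

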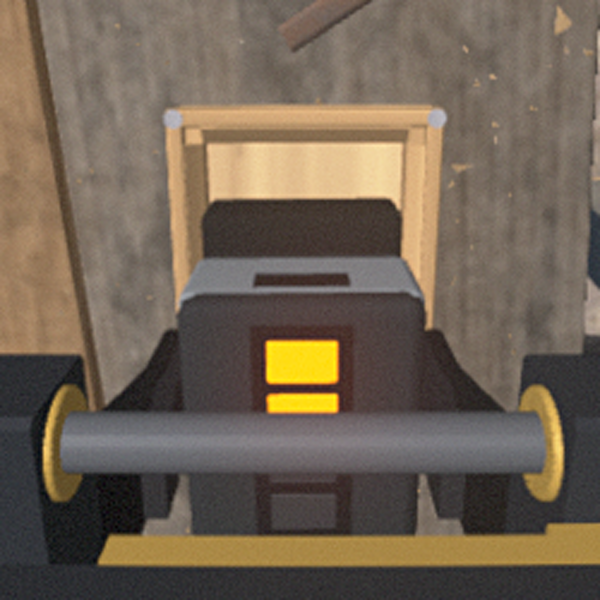

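The foot, at crop columns 205 to 400, is centred in the rim at 172 to 438. Lowering.

>>> play_rows --steps '[-1, 0.06, 0, 0.4, 0, -1, 0, 0, 0.5, 0, -1, 0, 0, 0.4, 0, -1, 0, 0, 0.2, 0, -1, 0, 0, 0.1, 0, -1, 0, 0, 0.06, 0, -1, 0, 0, 0, 0, -1, 0, 0, 0, 0, -1, 0, 0, 0, 0, -1, 0, 0, 0, 0]'

```text
time: 32.2
position: [0.416, 0.2115, 0.0488]
tool_rot: [0.035, 0.999, 0.0, 0.0]
ft_force: [0.2, -0.1, -3.8]
grip_width: 0.0538
grip_force: 30.0
```

>>> play_rows --steps '[-1, 0, 0, 0.05, 0, -1, 0, 0, 0.04, 0, -1, 0, 0, 0.02, 0, -1, 0, 0, 0, 0, -1, 0, 0, 0, 0, 1, 0, 0, 0, 0, 1, 0, 0, 0, 0, 1, 0, 0, 0, 0, 1, 0, 0, 0, 0, 1, 0, 0, -0.5, 0]'

```text
time: 33.2
position: [0.4148, 0.2111, 0.0592]
tool_rot: [0.035, 0.999, -0.0, -0.002]
ft_force: [-0.9, -0.5, -0.0]
grip_width: 0.0835
grip_force: 0.0
```

>>> play_rows --steps '[1, 0, 0, -0.9, 0, 1, 0, 0, -0.9, 0, 1, 0, 0, -0.9, 0, 1, 0, 0, -0.9, 0, 1, 0, 0, -0.5, 0, 1, 0, 0, 0, 0, 1, 0, 0, 0, 0, 1, 0, 0, 0, 0, 1, 0, 0, 0, 0, 1, 0, 0, 0, 0]'

```text
time: 34.2
position: [0.4154, 0.2112, 0.1824]
tool_rot: [0.035, 0.999, -0.0, -0.001]
ft_force: [0.5, -0.0, 0.5]
grip_width: 0.0868
grip_force: 0.0
```

```bash
python3 - <<'E'
from h import *
np.set_printoptions(precision=4,suppress=True)
W=keep('wrist','wr3');L=lamps(W,'amber',(200,120,310,225),20);print(plane(W,L[:,:2],.0765))
S=keep('scene','s5');b=lamps(S,'amber',(125,160,165,190),3);w=lambda a:(a[:,:2]*a[:,2:3]).sum(0)/a[:,2].sum()
if len(b): print(tri(S,[w(b)],W,[w(L)]))
go(.602,-.0776,.17,11.7,10)
E
```

```text
[[0.3979 0.2125 0.0765]
 [0.4101 0.2118 0.0765]]
[[0.4048 0.2118 0.0769 0.002 ]]
pos [0.4156 0.2113 0.1827] yaw 176.0 tilt [-0.0012 -0.0003] turn -2.74 shift [ -4.13 -10.69   0.42] per row/10 [-0.413 -1.069  0.042]
```

Amber's top triangulates to 77 mm, so it is seated. Back to the mat for red.

>>> play_rows --steps '[1, 0, 0, 0, -0.9, 1, 0, 0, 0, -0.9, 1, 0, -0.4, 0, -0.94, 1, -0.4, -1, 0, 0, 1, -0.4, -1, 0, 0, 1, -0.4, -1, 0, 0, 1, -0.4, -1, 0, 0, 1, -0.4, -1, 0, 0, 1, -0.4, -1, 0, 0, 1, -0.4, -1, 0, 0]'

```text
time: 35.3
position: [0.5425, 0.0096, 0.1829]
tool_rot: [-0.102, 0.995, 0.0, -0.0]
ft_force: [0.2, -0.2, 0.1]
grip_width: 0.0872
grip_force: 0.0
```

>>> play_rows --steps '[1, -0.4, -1, 0, 0, 1, -0.4, -1, 0, 0, 1, -0.4, -1, 0, 0, 1, -0.1, -0.3, 0, 0, 1, 0, 0, 0, 0, 1, 0, 0, 0.6, 0, 1, 0, 0, 0.9, 0, 1, 0, 0, 0.7, 0, 1, 0, 0, 0, 0, 1, 0, 0, 0, 0]'

```text
time: 36.3
position: [0.5994, -0.0768, 0.1173]
tool_rot: [-0.102, 0.995, 0.0, -0.001]
ft_force: [-0.5, 0.9, 0.9]
grip_width: 0.0872
grip_force: 0.0
```

```bash
python3 - <<'E'
from h import *
np.set_printoptions(precision=4,suppress=True)
W=keep('wrist','wm2');L=lamps(W,'red',(200,120,310,240),20);P=plane(W,L[:,:2],.067);print(P)
A=load('wm');La=lamps(A,'red',(150,100,400,300),20);print(tri(A,La[:1,:2],W,L[:1,:2]))
a=np.radians(11.7);c=P[0,:2]+.0186*np.r_[np.cos(a),np.sin(a)];print(c);go(*c,.037,11.7,1)
T=keep('top','t6');b=T['image'][:,:,::-1]
cv2.imwrite('pics/t6c.png',cv2.resize(b[105:195,170:270],(600,540),interpolation=2))
E
```

```text
[[ 0.5833 -0.0815  0.067 ]]
[[ 0.5849 -0.081   0.0608  0.0003]]
[ 0.6015 -0.0777]
pos [ 0.6003 -0.0773  0.1181] yaw -168.25 tilt [ 0.0006 -0.    ] turn 0.01 shift [-0.03 -0.02  2.7 ] per row/1 [-0.034 -0.019  2.703]
```

View pics/t6c.png

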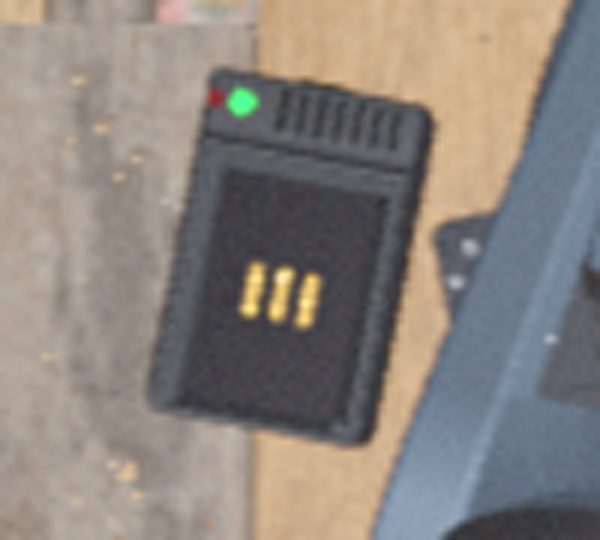

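The charger pocket is empty and in clear view, with crop corners near (225,168), (390,193), (350,430) and (180,402) and the contacts at (281,295). I'll compute its centre while gripping red.

```bash
python3 - <<'E'
from h import *
T=load('t6');q=lambda l:[[170+x/6,105+y/6] for x,y in l]
print('contacts',plane(T,q([(281,295)]),.026))
P=plane(T,q([(225,168),(390,193),(350,430),(180,402)]),.033)[:,:2];print(P.round(4).tolist(),P.mean(0),[np.linalg.norm(P[i]-P[i-1]).round(4) for i in range(4)],np.degrees(np.arctan2(*(P[0]+P[1]-P[2]-P[3])[::-1])))
P=plane(T,q([(215,68),(433,108),(365,447),(150,405)]),.04)[:,:2];print(P.mean(0),np.degrees(np.arctan2(*(P[0]+P[1]-P[2]-P[3])[::-1])))
E
```

```text
contacts [[0.61775229 0.10024714 0.026     ]]
[[0.6711, 0.1236], [0.6603, 0.0532], [0.5596, 0.0694], [0.5713, 0.1419]] [0.61556893 0.09702033] [np.float64(0.1014), np.float64(0.0713), np.float64(0.102), np.float64(0.0733)] -9.775297141761625
[0.63220173 0.0942824 ] -10.676775419740267
```

>>> play_rows --steps '[1, -0.02, -0.02, 0.5, 0, 1, 0, 0, 0.8, 0, 1, 0, 0, 0.8, 0, 1, 0, 0, 0.4, 0, 1, 0, 0, 0.1, 0, 1, 0, 0, 0, 0, 1, 0, 0, 0, 0, 1, 0, 0, 0, 0, -1, 0, 0, 0, 0, -1, 0, 0, 0, 0]'

```text
time: 37.4
position: [0.6013, -0.0788, 0.0398]
tool_rot: [-0.102, 0.995, -0.0, 0.0]
ft_force: [0.9, 0.4, 0.2]
grip_width: 0.0778
grip_force: 0.0
```

>>> play_rows --steps '[-1, 0, 0, 0, 0, -1, 0, 0, 0, 0, -1, 0, 0, 0, 0, -1, 0, 0, -0.3, 0, -1, 0, 0, -0.7, 0, -1, 0, 0, -0.9, 0, -1, 0, 0, -0.9, 0, -1, 0, 0, -0.9, 0, -1, 0, 0, -0.4, 0, -1, 0, 0, 0, 0]'

```text
time: 38.4
position: [0.6019, -0.0789, 0.164]
tool_rot: [-0.102, 0.995, -0.001, 0.002]
ft_force: [0.5, -0.4, -4.0]
grip_width: 0.0535
grip_force: 30.0
```

```bash
python3 - <<'E'
from h import *
o=robot.get_obs();print(o['grip_width'],o['ft_force']);go(.6148,.0994,.16,-11.9,8)
W=keep('wrist','wm3');L=lamps(W,'red',(200,120,310,250),20);P=plane(W,L[:,:2],o['position'][2]+.0305);print(P)
E
```

```text
0.05349060379265026 [ 0.47338587 -0.42135131 -4.00056877]
pos [ 0.6019 -0.0789  0.164 ] yaw -168.3 tilt [ 0.0035 -0.0012] turn 4.12 shift [0.81 5.9  0.12] per row/8 [0.101 0.738 0.015]
[[ 0.58281407 -0.08265308  0.19448777]]
```

>>> play_rows --steps '[-1, 0, 0, 0, 0.7, -1, 0, 0, 0, 0.85, -1, 0, 0, 0, 0.85, -1, 0, 0, 0, 0.85, -1, 0, 0, 0, 0.77, -1, 0.1, 0.6, 0, 0, -1, 0.1, 0.9, 0, 0, -1, 0.1, 0.9, 0, 0, -1, 0.1, 0.9, 0, 0, -1, 0.1, 0.9, 0, 0]'

```text
time: 39.45
position: [0.6096, 0.0501, 0.1605]
tool_rot: [0.098, 0.995, 0.0, -0.002]
ft_force: [0.4, -1.0, -3.7]
grip_width: 0.0539
grip_force: 30.0
```

>>> play_rows --steps '[-1, 0.1, 0.9, 0, 0, -1, 0.08, 0.6, 0, 0, -1, 0, 0.2, 0, 0, -1, 0, 0, 0, 0, -1, 0, 0, 0.5, 0, -1, 0, 0, 0.8, 0, -1, 0, 0, 0.4, 0, -1, 0, 0, 0, 0, -1, 0, 0, 0, 0, -1, 0, 0, 0, 0]'

```text
time: 40.45
position: [0.6168, 0.0985, 0.1123]
tool_rot: [0.099, 0.995, 0.0, 0.001]
ft_force: [-0.1, -0.4, -3.5]
grip_width: 0.054
grip_force: 30.0
```

```bash
python3 - <<'E'
from h import *
go(.6165,.0988,.062,-11.3,1)
W=keep('wrist','wc2');R=cv2.imread('pics/wc2.png');cv2.imwrite('pics/wc2c.png',cv2.resize(R[80:330,130:380],(600,600),interpolation=2))
E
```

```text
pos [0.6168 0.0985 0.1123] yaw 168.64 tilt [ 0.0022 -0.0001] turn -0.01 shift [0.02 0.01 1.68] per row/1 [0.015 0.008 1.677]
```

View pics/wc2c.png

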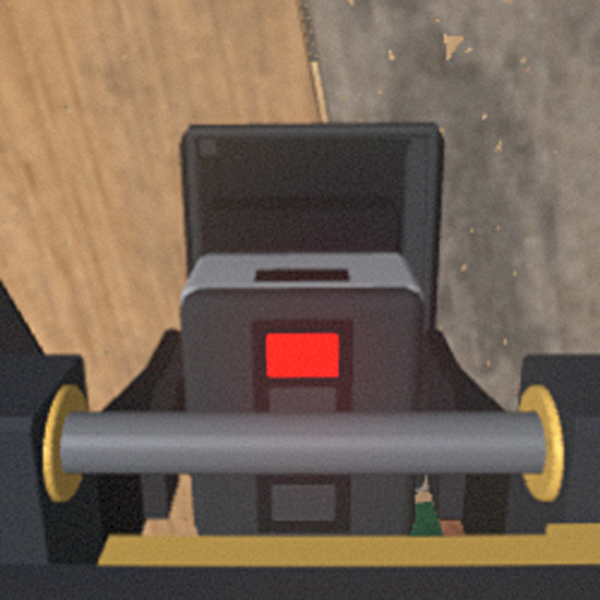

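In the crop the charger spans columns 185 to 440 and the foot 205 to 400. The pocket therefore sits 2 to 4 mm further towards +y, so I'll shift 2.5 mm while lowering.

>>> play_rows --steps '[-1, 0.02, 0.08, 0.4, 0, -1, 0, 0, 0.5, 0, -1, 0, 0, 0.4, 0, -1, 0, 0, 0.15, 0, -1, 0, 0, 0.1, 0, -1, 0, 0, 0, 0, -1, 0, 0, 0, 0, -1, 0, 0, 0, 0, -1, 0, 0, 0, 0, -1, 0, 0, 0, 0]'

```text
time: 41.5
position: [0.6159, 0.1014, 0.0651]
tool_rot: [0.099, 0.995, 0.0, 0.0]
ft_force: [-0.5, 0.8, -4.4]
grip_width: 0.0534
grip_force: 30.0
```

>>> play_rows --steps '[-1, 0, 0, 0.05, 0, -1, 0, 0, 0.04, 0, -1, 0, 0, 0.02, 0, -1, 0, 0, 0, 0, -1, 0, 0, 0, 0, -1, 0, 0, 0, 0, -1, 0, 0, 0, 0, -1, 0, 0, 0, 0, -1, 0, 0, 0, 0, -1, 0, 0, 0, 0]'

```text
time: 42.5
position: [0.6158, 0.1014, 0.0623]
tool_rot: [0.099, 0.995, -0.0, 0.0]
ft_force: [-2.4, -0.5, 5.1]
grip_width: 0.0542
grip_force: 30.0
```

It has touched down. I'll release, rise, and back off for a final check.

>>> play_rows --steps '[1, 0, 0, 0, 0, 1, 0, 0, 0, 0, 1, 0, 0, 0, 0, 1, 0, 0, 0, 0, 1, 0, 0, -0.5, 0, 1, 0, 0, -0.9, 0, 1, 0, 0, -0.9, 0, 1, 0, 0, -0.9, 0, 1, 0, 0, -0.9, 0, 1, 0, 0, -0.9, 0]'

```text
time: 43.5
position: [0.6157, 0.1014, 0.2138]
tool_rot: [0.099, 0.995, 0.0, 0.001]
ft_force: [0.2, 0.6, 0.1]
grip_width: 0.0872
grip_force: 0.0
```

>>> play_rows --steps '[1, 0, 0, -0.5, 0, 1, 0.8, 0, 0, 0, 1, 1, 0, 0, 0, 1, 1, 0, 0, 0, 1, 1, 0, 0, 0, 1, 0.6, 0, 0, 0, 1, 0, 0, 0, 0, 1, 0, 0, 0, 0, 1, 0, 0, 0, 0, 1, 0, 0, 0, 0]'

```text
time: 44.5
position: [0.4877, 0.127, 0.2267]
tool_rot: [0.099, 0.995, 0.0, 0.001]
ft_force: [0.5, 0.5, -0.7]
grip_width: 0.0869
grip_force: 0.0
```

```bash
python3 - <<'E'
from h import *
np.set_printoptions(precision=4,suppress=True)
T=keep('top','t9');S=keep('scene','s9')
w=lambda a:(a[:,:2]*a[:,2:3]).sum(0)/a[:,2].sum()
for k,bt,bs in(('red',(200,130,230,175),(210,145,250,180)),('green',(325,215,355,250),(260,235,300,270)),('amber',(155,215,180,250),(125,165,165,190))):
    a=lamps(T,k,bt,2);b=lamps(S,k,bs,2);print(k,len(a),len(b),tri(T,[w(a)],S,[w(b)]) if len(a)and len(b) else '')
print(robot.get_obs()['position'])
t=T['image'][:,:,::-1];s=S['image'][:,:,::-1]
cv2.imwrite('pics/fin.png',np.hstack([cv2.resize(t[105:285,130:380],(400,288),interpolation=2),cv2.resize(s[130:330,100:400],(400,288),interpolation=2)]))
E
```

```text
red 1 1 [[0.5987 0.1035 0.0914 0.0011]]
green 1 6 [[ 0.4217 -0.1991  0.0908  0.0014]]
amber 0 1 
[0.4871 0.1271 0.2263]
```

View pics/fin.png

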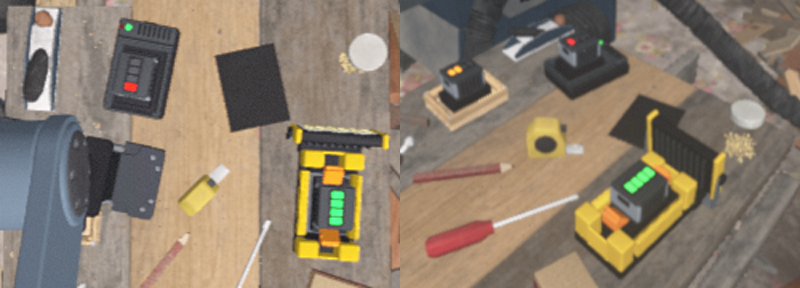

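Red is seated in the charger (top 91 mm), green is held in the light (lamp height about 90 mm, against 98 mm popped up), and amber is in the rack. The tape and jar are untouched and the arm is clear, so I'm handing in.

```bash
python3 -c "
from rig import robot
print(robot.hand_in())"
```

```text
the job is handed in; nothing more can be done
None
```

The job is handed in at about 45 s: the full pack is latched in the work light, the flat pack is in the charger and the half-charged pack is in the plywood rest, with the tape measure and jar untouched; no verdict was returned.

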